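Set up the potter's mirror on its kickstand

TASK

The potter's mirror lies face down on the table. First swing out the leg on its back as far as it goes, then stand the mirror on its lower edge and this leg, leaning back with the grip bar at the top, so that its glass faces the small clay pot squarely, with the pot about 15 cm in front of the middle of the glass. Leave the pot where it stands, and let go.

Things in the scene. Friction and masses are not known exactly. Their poses are not given: they have to be found in the camera images.
- mirror_center (a point): Centre of the potter's mirror: a rectangular wooden frame 160 mm from lower to upper edge, 130 mm wide, 14 mm thick, about 0.45 kg in all, with a mirror pane in its front. Point at mid-thickness. Axes of the mirror: x runs from the lower edge to the upper edge (towards the grip bar), y across its width, z out of its BACK, so the glass looks along -z. At the start it lies face down, z up, 7 mm above the table.
- lower_edge (a point): Middle of the back corner of the mirror's lower edge (mirror axes: x -80, y 0, z +7 mm from the centre): the line on which the mirror rests when it stands leaning back. Height 0 when it stands on the table.
- grip_bar_center (a point): Centre of the round wooden grip bar, 16 mm in diameter and 96 mm long, lying along the mirror's y between two ears beyond its upper edge (mirror axes: x +122, z +19 mm from the centre; 26 mm above the table at the start; 34 mm clear between bar and frame). It turns on its own axis with little friction, so a mirror lifted by it swings down and hangs nearly upright below it, with the leg out leaning forward (bar over the glass side) by about 0.1 rad.
- leg_hinge (a point): Middle of the leg's hinge axis on the mirror's back (mirror axes: x +40, z +16 mm from the centre), parallel to the mirror's y.
- leg_tip (a point): Centre of the leg's rounded rubber tip (5 mm radius), 112 mm from the hinge axis; 5 mm above the table when it stands there. The leg is a wooden bar 34 mm wide and 10 mm thick; folded, it lies along the middle of the back from the hinge towards the lower edge, its underside 4 mm above the frame's back. It can be pinched across its width from above near its tip.
- leg (a joint): Angle of the leg in rad: 0 folded flat on the back, 0.70 fully swung out against its stop. Its free tip rises from the back as it opens. A friction hinge (0.06 N m) holds it where it is left. With the leg fully out the mirror stands leaning back 0.35 rad, the grip bar centre then 186 mm above the table and 80 mm behind the resting line of the lower edge, the leg tip 88 mm behind it.
- pot_center (a point): Centre, half-way up, of the loose clay pinch pot: a brown unglazed round cup 72 mm across and 64 mm high, standing upright on the table.
Things that resemble listed ones, but are neither listed nor needed, are in the scene too. What is shaped like the part that bears pot_center but blue or orange is not meant.

How it is judged:
By the outcome, as a careful person would: the job done as asked, in the order asked, and still so for the second after the job is handed in, with the robot touching nothing.
It also fails if it takes over 72 s, if anything falls off the work surface, if the arm or the gripper's body presses on something with over 40 N, if the wrist force passes 120 N, or if a joint passes its speed limit or range.

ROBOT

A 6-joint arm with a two-finger parallel gripper is mounted at the origin on a cart in front of the work surface, level with it; the furniture and walls round the work are solid. World frame = base frame: x ahead of the robot, y to its left, z up, the work surface at z = 0. Lengths are in m, angles in rad, forces in N, time in s.
With the tool pointing down it reaches from about 0.3 to 1 m from the base axis. Payload 5.1 kg.
Tool frame: the origin (TCP) lies at the very end of the fingers, on their centre line; the grasp point (between the pads) lies 19 mm behind it; y points along the fingers, x is the direction in which the jaws open and shut, and the axes are right-handed (so a half turn about y gives the same grasp; the last joint's range is limited). The gripper opens to 95 mm and grips with 3 to 60 N. Pads are 20 mm wide; open, the fingers measure 119 mm over their backs; the gripper's body (75 mm by 180 mm) begins 59 mm behind the grasp point.
Start: joints at [-1.306, 0.124, 1.65, -0, 1.367, -0.083], TCP at [0.222, -0.611, 0.191] pointing down, gripper open.
Joint ranges: [-2.61, 2.61], [-1.02, 2.33], [0.03, 2.71], [-1.35, 4.49], [0.32, 2.68], [-2.91, 2.91]. Speed limits (rad/s): [2.57, 2.57, 3.14, 3.14, 3.14, 3.14].

INTERFACE

Orientations are given as [roll, pitch, yaw] about the fixed x, y, z axes, in that order (R = Rz(yaw) Ry(pitch) Rx(roll)).
In Python, from workcell import ctrl gives the robot as it stands. The module is installed in compiled form; this text tells all that it offers.
- The arm moves only by the tool servo_tool, never from a script. Its argument "plan" is text: rows parted by semicolons, each of 5 numbers parted by spaces: the shift along the tool's x, y, z in units of 25 mm (1.0 is 25 mm), then the turn about the tool's y in units of 6 degrees (1.0 is 6 degrees), then the closure, from 0 (fully open) to 1 (shut). In form: dx dy dz spin claw; .... A call has 1 to 5 rows; each row shifts and turns the commanded pose from where the row before left it, along the tool's axes as they then stand; what a row does not reach is not made up. A row lasts 1/12 s, in which the tool goes at most 41.7 mm and 7.16 degrees, less where a joint would pass 70% of its speed; a pose out of reach is approached as far as the arm can. A call is refused whole if a number of a shift passes 1 or a number of a turn 1, either way. A call with a gripper value outside its range is refused whole. The fingers move at their own pace and stop on an object; the grip force is fixed at half the most. Time passes only in rows, so rows that do not move let the fingers close. It gives the time, the measured TCP pose, the force and the opening at its end, in the units of the state.
- ctrl.observe(): the state, without advancing time (a new reading comes with each control period).
- ctrl.get_image(name): name is "side" or "top" or "wrist"; returns the picture (420x560x3 uint8, red, green, blue); there is no depth.
- ctrl.get_calibration(name): a dict with "K" (3x3 intrinsics, pixels), "k1" (the pictures are not rectified: a ray, as slopes to the right and down, at radius r is drawn at 1 + k1 r^2 times it, then the intrinsics apply), "R" (3x3) and "t" (3): a world point X has camera coordinates R X + t. Camera axes: x right, y down, z forward; pixel columns grow to the right and rows downward; lengths in m; the calibration is good to about 2 mm. A picture is of the moment at which its call begins: read the wrist's pose just before it. get_calibration takes no time and is no camera call; for the wrist camera it gives the pose at the moment of the call.
- ctrl.finish_job(): hands the job in, once; it reports no verdict.
Trained networks look in the newest picture that a camera, given by its name, has taken for a name from the list of things; names that differ only in an ending like _2 or _b are one class to them, and where a whole thing is asked for, a point or a joint stands for the part that bears it (a point fixed in the world has none). Each returns a list of dicts, best first, with "conf" (0 to 1); they miss things now and then, are a little off and sometimes report something else, mostly with a low value. They report only what shows in the picture. A call takes as long as a camera call. They do not tell look-alikes from the thing itself.
- ctrl.spot_in(camera, query): "location" ([x, y, z] in m, in world coordinates, good to about 4 mm: the middle of the surface that is visible of it).
The state is a dict: "time_s": time; "joint_positions": joint angles; "dq": joint speeds; "tau": joint torques, N m; "position": TCP position; "eef_rot": TCP orientation; "contact_force": force on the tool from outside, world axes, zero at the start; "moment": the same for the moment, N m; "opening": finger opening in m.
Only numpy, scipy, OpenCV 4.12 (cv2) and the standard library are available. Lean on these libraries where they do the work, as an engineer would, in place of code of your own. Each camera call takes 0.05 s, during which the arm holds its last target. There are 200 camera calls.

## Working session

There is one attempt and no reset: what is moved stays moved. The work goes in short steps, Python scripts to look and compute and a tool call to move; the robot and the scene stay as the last step left them, time stands still between calls to the robot, and variables do not carry over. Pictures are saved under pics/ and viewed, on a budget of 10 in all, crops included, one or two more only if the job needs it, and the job is handed in when it is done.

Besides the shell and the picture viewer there is one more tool, called after "Request:" as a command line: name --argument value ..., lists and objects as JSON in quotes. servo_tool: Moves the arm, as the interface text tells. Its arguments: {"type":"object","properties":{"plan":{"type":"string"}},"required":["plan"]}

```bash
mkdir -p pics; cat > h.py <<'E'
import numpy as np, cv2
from workcell import ctrl
from scipy.spatial.transform import Rotation as Ro
def snap(c,name):
    im=ctrl.get_image(c); cv2.imwrite(f'pics/{name}.png',im[:,:,::-1]); return im
def ray(c,u,v,cal=None):
    cal=cal or ctrl.get_calibration(c); K=np.array(cal['K']);k=cal['k1']
    d=np.array([(u-K[0,2])/K[0,0],(v-K[1,2])/K[1,1]]); s=d.copy()
    for _ in range(20): s=d/(1+k*(s@s))
    R=np.array(cal['R']);t=np.array(cal['t'])
    return -R.T@t, R.T@np.array([s[0],s[1],1])
def atz(c,u,v,z,cal=None):
    o,d=ray(c,u,v,cal); return o+d*(z-o[2])/d[2]
def proj(c,X,cal=None):
    cal=cal or ctrl.get_calibration(c); p=np.array(cal['R'])@np.array(X)+np.array(cal['t']); s=p[:2]/p[2]
    s=s*(1+cal['k1']*(s@s)); K=np.array(cal['K']); return np.array([K[0,0]*s[0]+K[0,2],K[1,1]*s[1]+K[1,2]])
E
python3 - <<'E'
from h import *
np.set_printoptions(precision=4,suppress=True)
a=snap('top','top0')
for q in ['mirror_center','grip_bar_center','leg_tip','leg_hinge','pot_center','lower_edge']:
    print(q,[(np.round(d['location'],3),round(d['conf'],2)) for d in ctrl.spot_in('top',q)][:4])
b=snap('side','side0')
for q in ['mirror_center','pot_center']:
    print(q,[(np.round(d['location'],3),round(d['conf'],2)) for d in ctrl.spot_in('side',q)][:4])
s=ctrl.observe();print(s['time_s'],s['position'],s['eef_rot'],s['opening'],s['contact_force'])
print(Ro.from_euler('xyz',s['eef_rot']).as_matrix())
E
```

```text
mirror_center [(array([ 0.522, -0.131,  0.013]), 0.92)]
grip_bar_center [(array([ 0.522, -0.135,  0.015]), 0.84)]
leg_tip [(array([ 0.538, -0.155,  0.029]), 0.79), (array([ 0.527, -0.131,  0.015]), 0.52)]
leg_hinge [(array([ 0.527, -0.13 ,  0.011]), 0.59)]
pot_center [(array([0.462, 0.25 , 0.027]), 0.97), (array([0.46 , 0.363, 0.03 ]), 0.86), (array([0.58 , 0.33 , 0.031]), 0.75), (array([ 0.52 , -0.13 ,  0.017]), 0.31)]
lower_edge [(array([ 0.526, -0.13 ,  0.008]), 0.58)]
mirror_center [(array([ 0.512, -0.113,  0.014]), 0.67)]
pot_center [(array([0.557, 0.234, 0.046]), 0.97), (array([0.445, 0.266, 0.043]), 0.82), (array([0.452, 0.373, 0.042]), 0.73), (array([0.557, 0.344, 0.045]), 0.63)]
0.5 [ 0.2215 -0.6111  0.1909] [-1.5708  0.0001 -1.223 ] 0.09501437878258336 [ 1.1076 -0.162  -0.5526]
[[ 0.3408 -0.      0.9401]
 [-0.9401  0.0001  0.3408]
 [-0.0001 -1.      0.    ]]
```

View pics/top0.png

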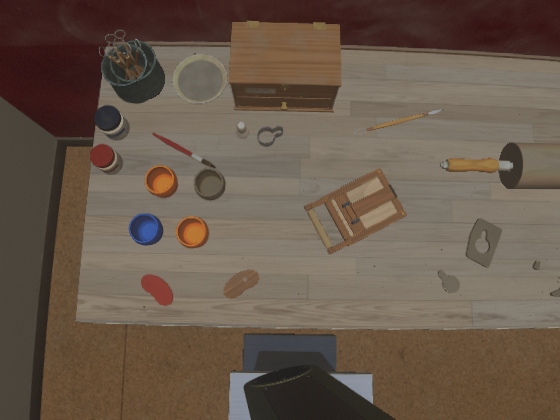

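View pics/side0.png

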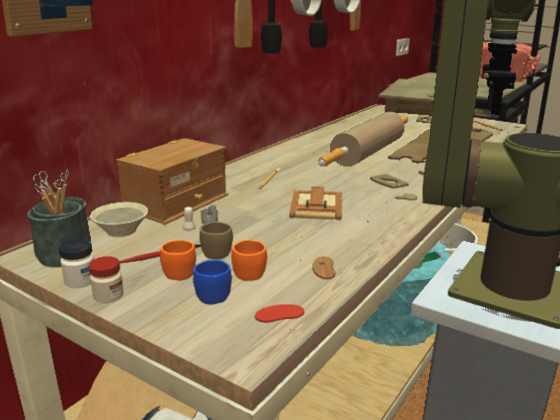

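The top picture shows the brown pot at pixel (209,184) and the mirror at (355,210). The orange and blue cups are look-alikes. I need a closer view of the mirror.

```bash
python3 - <<'E'
import cv2
from h import *
a=cv2.imread('pics/top0.png')[150:270,290:420]
cv2.imwrite('pics/c1.png',cv2.resize(a,None,fx=4.9,fy=4.9,interpolation=cv2.INTER_CUBIC))
c=ctrl.get_calibration('top'); print(c)
for p in [(209,184)]: print(atz('top',*p,.06),atz('top',*p,.03))
E
```

```text
{'K': array([[427.56349667,   0.        , 279.67222082],
       [  0.        , 427.56349667, 208.86663747],
       [  0.        ,   0.        ,   1.        ]]), 'k1': -0.09301591864684135, 'R': array([[ 0.01762102, -0.99974743,  0.01394909],
       [-0.98071604, -0.01999814, -0.19441224],
       [ 0.19464209, -0.01025435, -0.98082073]]), 't': array([0.04454222, 0.51304495, 0.90604926])}
[0.56366331 0.21362659 0.06      ] [0.57134775 0.21846209 0.03      ]
```

View pics/c1.png

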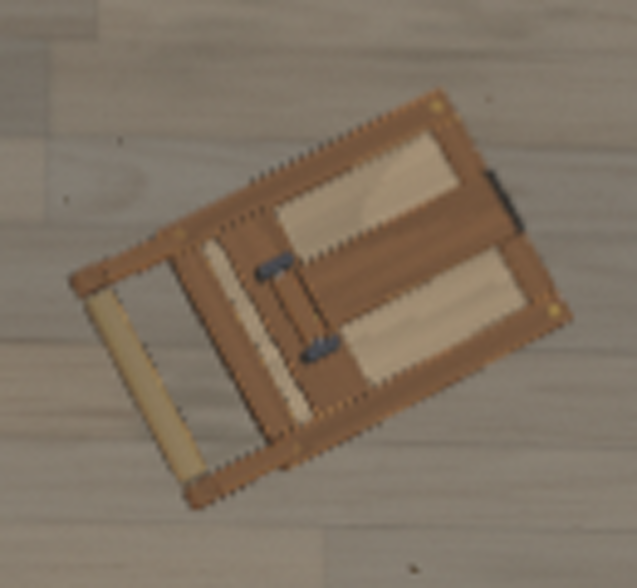

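```bash
python3 - <<'E'
from h import *
np.set_printoptions(precision=4,suppress=True)
f=lambda x,y,z: atz('top',290+x/4.9,150+y/4.9,z)
bar=f(146,385,.030); tip=f(505,202,.024); print('bar',bar,'tip',tip,np.linalg.norm((bar-tip)[:2]),'exp .197')
A=f(440,90,.014);B=f(570,320,.014);C=f(165,232,.014);D=f(285,467,.014)
print('lower corners',A,B,np.linalg.norm(A-B),'upper',C,D,np.linalg.norm(C-D),np.linalg.norm(A-C),np.linalg.norm(B-D))
cen=(A+B+C+D)/4; d=(C+D-A-B)[:2]; d/=np.linalg.norm(d); print('cen',cen,'d',d,np.arctan2(d[1],d[0]))
d2=(bar-tip)[:2]; print('d from bar-tip',np.arctan2(d2[1],d2[0]))
print('pred bar',cen[:2]+.122*d,'tip',cen[:2]-.072*d)
from scipy.ndimage import label
for n in ['top','side']:
    print(n, [ (np.round(q['location'],3),round(q['conf'],2)) for q in ctrl.spot_in(n,'pot_center')])
# pot rim in top: 195..224
for u,v in [(195,184),(224,184),(209,170),(209,199)]: print(atz('top',u,v,.064))
print(proj('top',[.562,.216,.064]),proj('side',[.562,.216,.032]))
E
```

```text
bar [ 0.4724 -0.0377  0.03  ] tip [ 0.5648 -0.2108  0.024 ] 0.1961862473244107 exp .197
lower corners [ 0.6228 -0.1836  0.014 ] [ 0.5099 -0.2433  0.014 ] 0.1276701207024141 upper [ 0.5488 -0.0486  0.014 ] [ 0.4372 -0.1048  0.014 ] 0.12499971727050724 0.15388737755276313 0.15639857305089938
cen [ 0.5297 -0.1451  0.014 ] d [-0.4726  0.8813] 2.0630899963458886
d from bar-tip 2.061376590236823
pred bar [ 0.472  -0.0375] tip [ 0.5637 -0.2085]
top [(array([0.462, 0.25 , 0.027]), 0.97), (array([0.46 , 0.363, 0.03 ]), 0.86), (array([0.58 , 0.33 , 0.031]), 0.75), (array([ 0.52 , -0.13 ,  0.017]), 0.31)]
side [(array([0.557, 0.234, 0.046]), 0.97), (array([0.445, 0.266, 0.043]), 0.82), (array([0.452, 0.373, 0.042]), 0.73), (array([0.557, 0.344, 0.045]), 0.63)]
[0.562  0.2443 0.064 ]
[0.5633 0.1795 0.064 ]
[0.5951 0.2147 0.064 ]
[0.5284 0.2112 0.064 ]
[207.6367 184.2522] [218.3044 241.273 ]
```

Request:
servo_tool --plan "-0.55 0 0.915 0 0;-0.55 0 0.915 0 0;-0.55 0 0.915 0 0;-0.55 0 0.915 0 0;-0.55 0 0.915 0 0"

```text
time_s: 1.02
position: [0.3062, -0.5065, 0.1911]
eef_rot: [-1.571, -0.0, -1.223]
contact_force: [0.4, -0.1, 0.4]
opening: 0.0953
```

Request:
servo_tool --plan "-0.55 0 0.915 0 0;-0.55 0 0.915 0 0;-0.55 0 0.915 0 0;-0.55 0 0.915 0 0;-0.55 0 0.915 0 0"

```text
time_s: 1.43
position: [0.3904, -0.4028, 0.1912]
eef_rot: [-1.571, -0.0, -1.223]
contact_force: [0.6, -0.3, 0.0]
opening: 0.0951
```

Request:
servo_tool --plan "-0.55 0 0.915 0 0;-0.55 0 0.915 0 0;-0.55 0 0.915 0 0;-0.55 0 0.915 0 0;-0.55 0 0.915 0 0"

```text
time_s: 1.85
position: [0.4745, -0.2991, 0.1912]
eef_rot: [-1.571, -0.0, -1.223]
contact_force: [-0.0, -0.5, 0.7]
opening: 0.0954
```

Request:
servo_tool --plan "-0.55 0 0.915 0 0;-0.55 0 0.915 0 0;-0.55 0 0.915 0 0;-0.55 0 0.915 0 0;-0.55 0 0.915 0 0"

```text
time_s: 2.27
position: [0.5586, -0.1955, 0.1912]
eef_rot: [-1.57, -0.0, -1.223]
contact_force: [0.8, -0.4, -0.2]
opening: 0.0952
```

Request:
servo_tool --plan "0 0 0 -1 0;0 0 0 -1 0;0 0 0 -1 0;0 0 0 -1 0;0 0 0 -1 0"

```text
time_s: 2.68
position: [0.558, -0.1964, 0.191]
eef_rot: [-1.571, -0.0, -0.694]
contact_force: [-0.7, -0.6, -0.4]
opening: 0.0952
```

Request:
servo_tool --plan "0 0 0 -1 0;0 0 0 -1 0;0 0 0 -1 0;0 0 0 -1 0;0 0 0 -1 0"

```text
time_s: 3.1
position: [0.5579, -0.1966, 0.1911]
eef_rot: [-1.571, -0.0, -0.171]
contact_force: [0.5, 1.0, 0.7]
opening: 0.0951
```

Request:
servo_tool --plan "0 0 0 -1 0;0 0 0 -1 0;0 0 0 -1 0;0 0 0 -1 0;0 0 0 -1 0"

```text
time_s: 3.52
position: [0.5579, -0.1966, 0.1911]
eef_rot: [-1.571, -0.0, 0.353]
contact_force: [-0.5, 0.2, 0.0]
opening: 0.0949
```

Request:
servo_tool --plan "0 0 0 -1 0.4;0 0 0 -0.4 0.4;0 0 0 0 0.4"

```text
time_s: 3.77
position: [0.5579, -0.1966, 0.1911]
eef_rot: [-1.571, -0.0, 0.495]
contact_force: [-0.4, -0.6, -0.0]
opening: 0.0803
```

```bash
python3 - <<'E'
from h import *
s=ctrl.observe();print(s['time_s'],s['position'],s['eef_rot'],s['opening'],s['contact_force'])
snap('wrist','w1')
c=ctrl.get_calibration('wrist'); np.savez('w1cal.npz',**c); print(-c['R'].T@c['t'],c['R'][2])
E
```

```text
3.7667 [ 0.55788128 -0.19664598  0.19105333] [-1.57090052e+00 -7.05205962e-05  4.94934921e-01] 0.08031285244755522 [-4.39391682e-01 -5.56093797e-01 -4.00582776e-04]
[ 0.52298484 -0.13104345  0.38304423] [ 0.12555878 -0.23585113 -0.96364373]
```

View pics/w1.png

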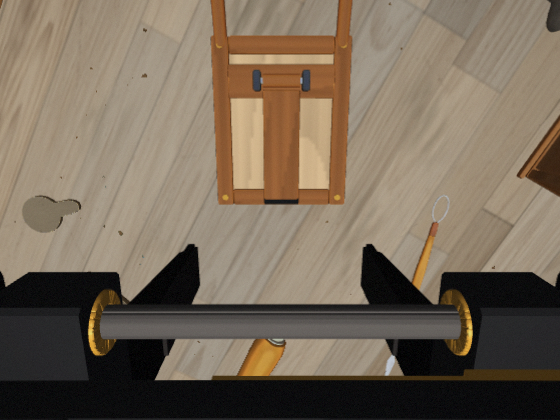

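The wrist view shows the leg tip at (282,202), the hinge pins near (257,80) and (305,80), and the lower frame corners near (217,204) and (346,204).

```bash
python3 - <<'E'
from h import *
np.set_printoptions(precision=4,suppress=True)
c=dict(np.load('w1cal.npz'));c['k1']=float(c['k1'])
g=lambda u,v,z: atz('wrist',u,v,z,c)
tip=g(282,201,.023);h1=g(257,80,.027);h2=g(305,80,.027)
A=g(217,204,.014);B=g(346,204,.014);C=g(213,37,.014);D=g(351,37,.014)
print('tip',tip,'hinge',(h1+h2)/2,np.linalg.norm(tip-(h1+h2)/2))
print(A,B,C,D,[np.linalg.norm(a-b) for a,b in [(A,B),(C,D),(A,C),(B,D)]])
d=(C+D-A-B)[:2]; print('yaw',np.arctan2(d[1],d[0])); d/=np.linalg.norm(d)
m=((A+B)/2)[:2]; cen=m+.08*d; print('cen',cen,(A+B+C+D)[:2]/4)
s=ctrl.observe(); R=Ro.from_euler('xyz',s['eef_rot']).as_matrix()
t=np.r_[cen-.060*d,.017]; print('target',t,'units',R.T@(t-s['position'])/.025)
E
```

```text
tip [ 0.5668 -0.2089  0.023 ] hinge [ 0.512  -0.1094  0.027 ] 0.11362611077112758
[ 0.5108 -0.2451  0.014 ] [ 0.627  -0.1826  0.014 ] [ 0.4396 -0.1054  0.014 ] [ 0.5502 -0.046   0.014 ] [np.float64(0.1319408684431923), np.float64(0.1254652071360077), np.float64(0.1567805453011372), np.float64(0.15670216423921374)]
yaw 2.0624469252191795
cen [ 0.5311 -0.1433] [ 0.5319 -0.1448]
target [ 0.5594 -0.1962  0.017 ] units [ 0.0611  6.963  -0.0122]
```

Request:
servo_tool --plan "0.06 0.9 -0.01 0 0.4;0 0.9 0 0 0.4;0 0.9 0 0 0.4;0 0.9 0 0 0.4;0 0.9 0 0 0.4"

```text
time_s: 4.23
position: [0.5594, -0.1961, 0.0776]
eef_rot: [-1.571, -0.0, 0.493]
contact_force: [0.7, 0.4, 0.5]
opening: 0.0571
```

Request:
servo_tool --plan "0 0.8 0 0.05 0.4;0 0.8 0 0 0.4;0 0.8 0 0 0.4;0 0 0 0 0.4;0 0 0 0 0.4"

```text
time_s: 4.65
position: [0.5584, -0.1957, 0.0174]
eef_rot: [-1.569, 0.002, 0.488]
contact_force: [-0.8, -0.8, 0.7]
opening: 0.0572
```

Request:
servo_tool --plan "0 0 0 0 0.9;0 0 0 0 0.9;0 0 0 0 0.9;0 0 0 0 0.9;0 0 0 0 0.9"

```text
time_s: 5.07
position: [0.5599, -0.1964, 0.0194]
eef_rot: [-1.572, -0.001, 0.489]
contact_force: [0.1, -0.4, -0.3]
opening: 0.0292
```

Request:
servo_tool --plan "0 0 0 0 0.9;0 0 0 0 0.9"

```text
time_s: 5.23
position: [0.5594, -0.1962, 0.0187]
eef_rot: [-1.571, -0.0, 0.489]
contact_force: [-1.1, -0.1, 0.5]
opening: 0.0155
```

```bash
python3 - <<'E'
from h import *
a=snap('wrist','w2')
s=snap('side','s2')[150:260,240:400]
s=cv2.resize(s,(560,385))
cv2.imwrite('pics/c2.png',np.vstack([a[:215],s])[:,:,::-1])
E
```

```text
(no output)
```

View pics/c2.png

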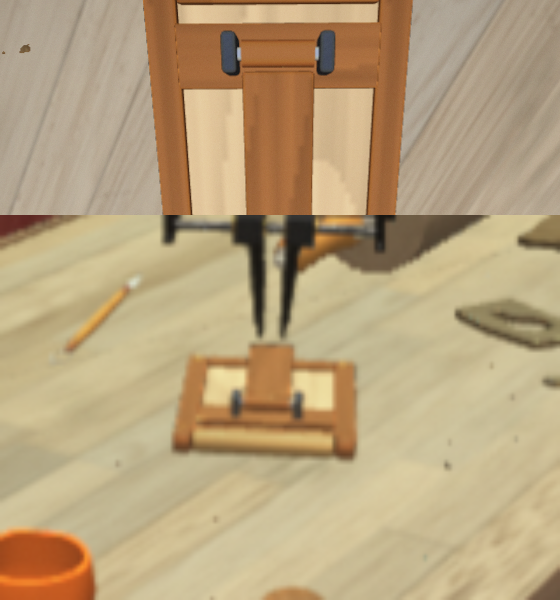

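```bash
python3 - <<'E'
from h import *
np.set_printoptions(precision=4,suppress=True)
cen=np.array([.5311,-.1433]);d=np.array([np.cos(2.062),np.sin(2.062)])
b=np.array([d[1],-d[0]])
print('hinge pred',proj('wrist',np.r_[cen+.04*d,.026]),'seen (278,52)')
for n,x,z in [('hinge',.04,.023),('tipfolded',-.077,.028),('edge',-.08,.014),('bar',.122,.034)]:
    p=proj('side',np.r_[cen+x*d,z]); print(n,p,'crop',(p[0]-240)*3.5,(p[1]-150)*3.5+215)
s=ctrl.observe();p=proj('side',s['position']);print('tcp',s['position'],s['opening'],(p[0]-240)*3.5,(p[1]-150)*3.5+215)
for a in [0,.2,.4,.7]:
    X=np.r_[cen+(.04-.117*np.cos(a))*d,.028+.117*np.sin(a)];p=proj('side',X);print(a,(p[0]-240)*3.5,(p[1]-150)*3.5+215)
E
```

```text
hinge pred [279.3318  49.9936] seen (278,52)
hinge [315.4263 203.4832] crop 263.9920406289698 402.1913532279929
tipfolded [317.1094 185.9049] crop 269.88292757556076 340.66706238535386
edge [316.9763 190.3102] crop 269.4169761061216 356.0856234891825
bar [314.2739 211.9464] crop 259.95860400873926 431.8125133112815
tcp [ 0.5593 -0.1961  0.0185] 0.010835836157485781 268.7517378407535 359.72862771014366
0 269.88292757556076 340.66706238535386
0.2 270.7823810954704 313.57683063398304
0.4 271.4470251305111 289.11044307717594
0.7 271.9449718128181 259.2676824647398
```

View w2.

```bash
python3 - <<'E'
import cv2,numpy as np
a=cv2.imread('pics/w2.png'); cv2.imwrite('pics/c3.png',a[150:400,100:460])
E
```

```text
(no output)
```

View pics/c3.png

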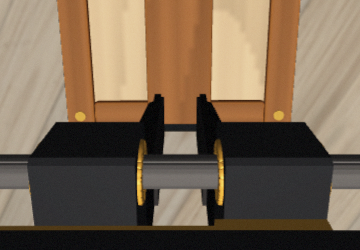

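```bash
python3 - <<'E'
from h import *
np.set_printoptions(precision=3,suppress=True)
cen=np.array([.5311,-.1433]);d=np.array([np.cos(2.062),np.sin(2.062)])
s=ctrl.observe(); P=np.array(s['position']); R=Ro.from_euler('xyz',s['eef_rot']).as_matrix()
print(P,s['opening'],s['contact_force'],s['joint_positions'])
for k in [-.02,0,.02,.04]:print('tcp back',k,proj('wrist',P-R[:,1]*k))
for dz in (-.01,.01): print('padside',dz,proj('wrist',P+R[:,2]*dz))
print('legtip',proj('wrist',np.r_[cen-.077*d,.028]),'edge',proj('wrist',np.r_[cen-.08*d,.014]), 'seen edge y~273, tip y~278')
E
```

```text
[ 0.559 -0.196  0.018] 0.010835836157485781 [0.535 0.415 0.216] [-0.428  0.167  1.912 -0.     1.063 -0.917]
tcp back -0.02 [279.778 236.08 ]
tcp back 0 [279.724 248.129]
tcp back 0.02 [279.657 262.681]
tcp back 0.04 [279.576 280.61 ]
padside -0.01 [279.726 264.948]
padside 0.01 [279.722 230.868]
legtip [279.842 284.385] edge [279.886 278.037] seen edge y~273, tip y~278
```

The fingers closed to 11 mm without gripping anything. The side view shows their tips above the leg, so they seem to end higher than the reading says. I'll reopen and feel my way down.

Request:
servo_tool --plan "0 0 0 0 0.4;0 0 0 0 0.4;0 0 0 0 0.4;0 0 0 0 0.4;0 0 0 0 0.4"

```text
time_s: 5.75
position: [0.5593, -0.1961, 0.0184]
eef_rot: [-1.571, 0.0, 0.489]
contact_force: [-0.4, -0.3, -0.5]
opening: 0.0386
```

Request:
servo_tool --plan "0 0 0 0 0.4;0 0 0 0 0.4;0 0 0 0 0.4;0 0 0 0 0.4;0 0.08 0 0 0.4"

```text
time_s: 6.17
position: [0.5597, -0.1963, 0.0168]
eef_rot: [-1.571, -0.001, 0.489]
contact_force: [-0.0, 0.7, 0.7]
opening: 0.0571
```

Request:
servo_tool --plan "0 0.08 0 0 0.4;0 0.08 0 0 0.4;0 0 0 0 0.4"

```text
time_s: 6.42
position: [0.5589, -0.1959, 0.0117]
eef_rot: [-1.57, 0.001, 0.489]
contact_force: [-0.3, 0.4, 0.3]
opening: 0.0568
```

```bash
python3 - <<'E'
from h import *
s=snap('side','s3')[155:225,270:370]
cv2.imwrite('pics/c4.png',cv2.resize(s,(700,490),interpolation=cv2.INTER_CUBIC)[:,:,::-1])
S=ctrl.observe();P=np.array(S['position']);R=Ro.from_euler('xyz',S['eef_rot']).as_matrix()
for k in (0,.01,.02,.03):
  for sg in (-1,1):
    p=proj('side',P+R[:,0]*sg*.0345-R[:,1]*k);print(k,sg,((p-[270,155])*7).round())
cen=np.array([.5311,-.1433]);d=np.array([np.cos(2.062),np.sin(2.062)]);b=np.array([d[1],-d[0]])
for n,x,y,z in [('leg top corner',-.07,.017,.028),('leg top corner',-.07,-.017,.028),('edge',-.08,.065,.014)]:
    p=proj('side',np.r_[cen+x*d+y*b,z]);print(n,((p-[270,155])*7).round())
E
```

```text
0 -1 [417. 274.]
0 1 [239. 267.]
0.01 -1 [418. 250.]
0.01 1 [239. 243.]
0.02 -1 [419. 226.]
0.02 1 [240. 218.]
0.03 -1 [420. 202.]
0.03 1 [241. 194.]
leg top corner [285. 221.]
leg top corner [373. 224.]
edge [164. 240.]
```

View pics/c4.png

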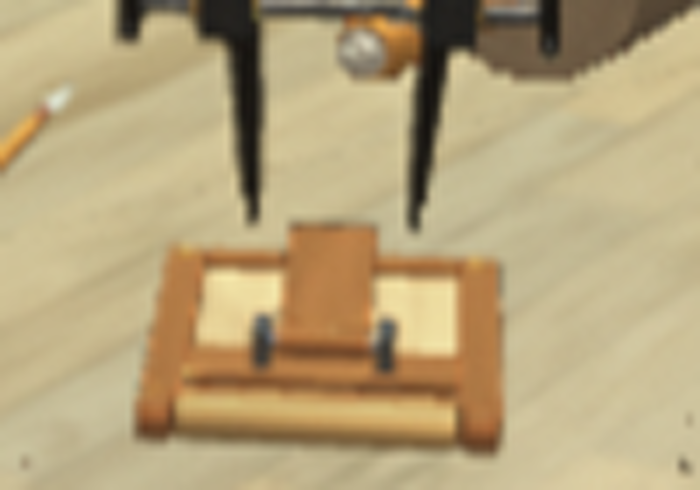

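The fingertips appear at (253,222) and (413,228) in the crop, about 20 mm above where the reported TCP projects. The wrist view agrees. I'll treat the true tip as 20 mm above the reported one and go down another 14 mm.

Request:
servo_tool --plan "0 0.2 0 0 0.4;0 0.2 0 0 0.4;0 0.16 0 0 0.4;0 0 0 0 0.4"

```text
time_s: 6.8
position: [0.5583, -0.1957, -0.0031]
eef_rot: [-1.569, 0.001, 0.489]
contact_force: [-0.1, -0.9, -0.3]
opening: 0.0573
```

Request:
servo_tool --plan "0 0 0 0 0.85;0 0 0 0 0.85;0 0 0 0 0.85;0 0 0 0 0.85;0 0 0 0 0.85"

```text
time_s: 7.22
position: [0.5595, -0.1963, -0.0013]
eef_rot: [-1.571, -0.0, 0.489]
contact_force: [-0.3, -0.2, 0.1]
opening: 0.0333
```

Request:
servo_tool --plan "0 0 0 0 0.85;0 0 0 0 0.85"

```text
time_s: 7.38
position: [0.5595, -0.1963, -0.0013]
eef_rot: [-1.571, -0.0, 0.489]
contact_force: [-0.6, -0.6, 0.6]
opening: 0.0337
```

Request:
servo_tool --plan "0 -0.28 0.01 0 0.85;0 -0.28 0.03 0 0.85;0 -0.27 0.05 0 0.85;0 -0.27 0.07 0 0.85;0 -0.26 0.085 0 0.85"

```text
time_s: 7.8
position: [0.5562, -0.1905, 0.0331]
eef_rot: [-1.571, 0.0, 0.489]
contact_force: [-0.9, 1.2, -3.3]
opening: 0.0334
```

Request:
servo_tool --plan "0 -0.26 0.105 0 0.85;0 -0.25 0.125 0 0.85;0 -0.25 0.14 0 0.85;0 -0.23 0.155 0 0.85;0 -0.23 0.17 0 0.85"

```text
time_s: 8.22
position: [0.5481, -0.1749, 0.0636]
eef_rot: [-1.571, -0.0, 0.489]
contact_force: [0.3, 0.6, -4.3]
opening: 0.033
```

Request:
servo_tool --plan "0 -0.06 0.05 0 0.85;0 -0.06 0.05 0 0.85;0 -0.06 0.05 0 0.85;0 0 0 0 0.85"

```text
time_s: 8.55
position: [0.5469, -0.1722, 0.0679]
eef_rot: [-1.572, -0.001, 0.489]
contact_force: [0.8, -1.8, -3.8]
opening: 0.0331
```

```bash
python3 - <<'E'
from h import *
s=snap('side','s4')[140:240,250:390]
cv2.imwrite('pics/c5.png',cv2.resize(s,(700,500),interpolation=cv2.INTER_CUBIC)[:,:,::-1])
cen=np.array([.5311,-.1433]);d=np.array([np.cos(2.062),np.sin(2.062)]);b=np.array([d[1],-d[0]])
print(proj('side',np.r_[cen-.08*d+.065*b,.014]),proj('side',np.r_[cen-.08*d-.065*b,.014]))
for a in [.4,.5,.6,.7]:
    X=np.r_[cen+(.04-.117*np.cos(a)-.005*np.sin(a))*d,.023+.117*np.sin(a)+.005];p=proj('side',X);print(a,(p-[250,140])*5)
for y in(.065,-.065): print('edge',(proj('side',np.r_[cen-.08*d+y*b,.014])-[250,140])*5)
E
```

```text
[293.42687563 189.31915451] [340.6843897 191.3135305]
0.4 [337.90503074 154.72746406]
0.5 [338.27020134 138.80740776]
0.6 [338.5361914  124.31446228]
0.7 [338.69918791 111.39950702]
edge [217.13437813 246.59577257]
edge [453.42194852 256.56765249]
```

View pics/c5.png

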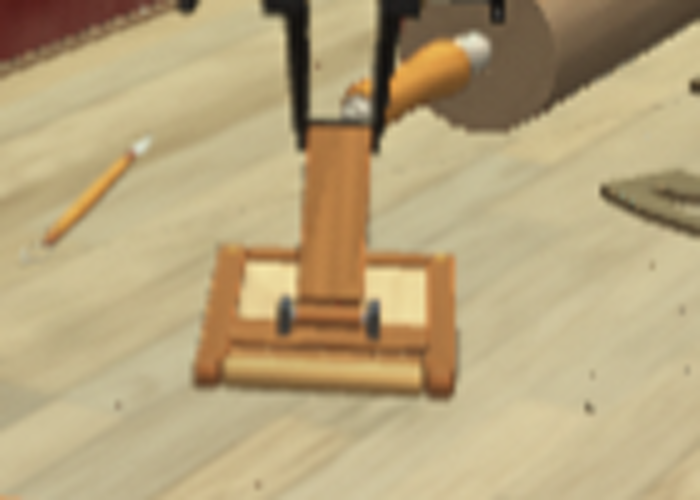

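Request:
servo_tool --plan "0 -0.1 0.08 0 0.85;0 -0.1 0.08 0 0.85;0 -0.1 0.08 0 0.85;0 -0.1 0.08 0 0.85;0 0 0 0 0.85"

```text
time_s: 9.02
position: [0.5425, -0.1645, 0.0777]
eef_rot: [-1.57, 0.0, 0.49]
contact_force: [-0.2, 0.3, -2.6]
opening: 0.0334
```

```bash
python3 - <<'E'
from h import *
s=snap('side','s5')
a=cv2.imread('pics/s4.png')[140:240,250:390]; s=s[140:240,250:390,::-1]
cv2.imwrite('pics/c6.png',np.hstack([cv2.resize(a[20:,20:100],(400,400),interpolation=cv2.INTER_CUBIC),cv2.resize(s[20:,20:100],(400,400),interpolation=cv2.INTER_CUBIC)]))
g=lambda i:cv2.cvtColor(np.ascontiguousarray(i),cv2.COLOR_BGR2GRAY).astype(np.float32)
for n,(x0,x1,y0,y1) in dict(lower_left=(40,58,42,60),lower_right=(78,94,44,62),bar=(36,94,66,82)).items():
    print(n,cv2.phaseCorrelate(g(a[y0:y1,x0:x1]),g(s[y0:y1,x0:x1])))
E
```

```text
lower_left ((-4.536812566908431, -5.811081884768667), -0.020459054428854106)
lower_right ((0.07489757278067355, -4.083353993807078), 0.9436658115850555)
bar ((-0.109295795855882, 0.9239009932418236), 0.7500023325284322)
```

View pics/c6.png

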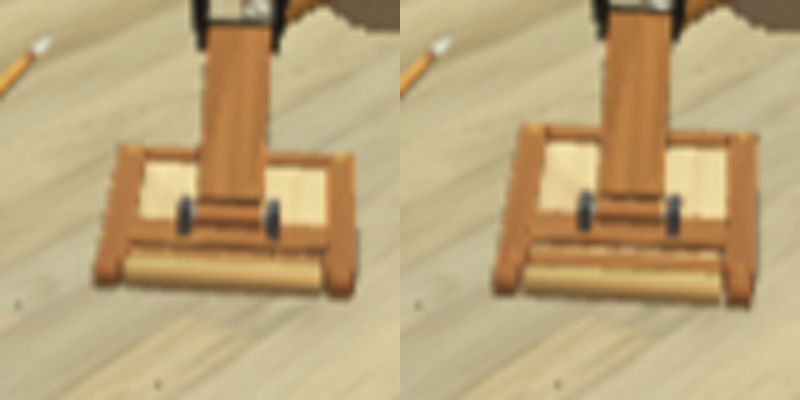

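Request:
servo_tool --plan "0 0.1 -0.08 0 0.85;0 0.1 -0.08 0 0.85;0 0.1 -0.08 0 0.85;0 0 0 0 0.4;0 0 0 0 0.4"

```text
time_s: 9.48
position: [0.5459, -0.1705, 0.0703]
eef_rot: [-1.571, -0.0, 0.489]
contact_force: [-1.0, 0.6, 0.3]
opening: 0.0413
```

Request:
servo_tool --plan "0 0 0 0 0.4;0 0 0 0 0.4;0 -1 0 0 0.4;0 -1 0 0 0.4;0 -1 0 0 0.4"

```text
time_s: 9.9
position: [0.5452, -0.1701, 0.1457]
eef_rot: [-1.57, 0.0, 0.489]
contact_force: [0.3, -0.7, 0.4]
opening: 0.0569
```

Request:
servo_tool --plan "0 -1 0 0 0.4;0 0 -1 0 0.4;0 0 -1 0 0.4;0 0 -1 0 0.6;0 0 0 0 0.6"

```text
time_s: 10.32
position: [0.5823, -0.2397, 0.1707]
eef_rot: [-1.573, -0.001, 0.487]
contact_force: [-0.7, 0.5, -0.2]
opening: 0.0485
```

```bash
python3 - <<'E'
from h import *
S=ctrl.observe();print(S['position'],S['eef_rot'])
w=snap('wrist','w6');c=ctrl.get_calibration('wrist');np.savez('w6cal.npz',**c)
s=snap('side','s6')[145:235,260:380]
cv2.imwrite('pics/c7.png',np.vstack([w[:300],cv2.resize(s,(400,300),interpolation=cv2.INTER_CUBIC)[:, :].copy() if 0 else cv2.copyMakeBorder(cv2.resize(s,(400,300),interpolation=cv2.INTER_CUBIC),0,0,0,160,cv2.BORDER_CONSTANT)])[:,:,::-1])
E
```

```text
[ 0.58228243 -0.23967414  0.17065924] [-1.57342000e+00 -7.33115022e-04  4.87084397e-01]
```

View pics/c7.png

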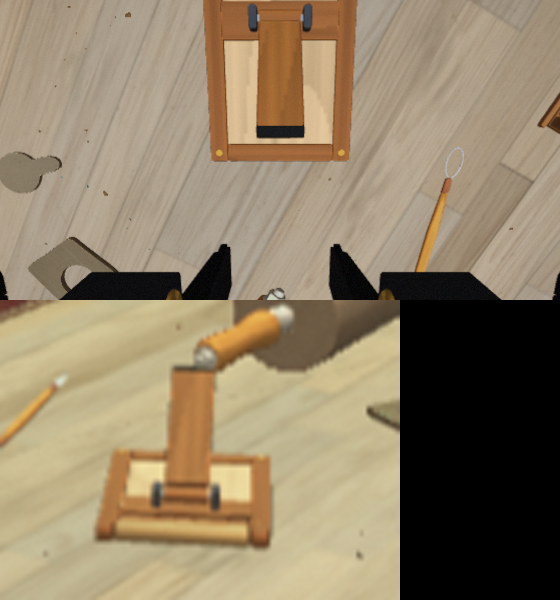

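```bash
python3 - <<'E'
from h import *
np.set_printoptions(precision=4,suppress=True)
c=dict(np.load('w6cal.npz'));c['k1']=float(c['k1'])
g=lambda u,v,z: atz('wrist',u,v,z,c)
A=g(212,160,.014);B=g(350,160,.014);m=((A+B)/2)[:2];print(A,B,np.linalg.norm(A-B),'yaw b',np.arctan2(*(B-A)[1::-1]))
d=np.array([np.cos(2.062),np.sin(2.062)]);cen=m+.08*d;print('cen',cen)
for a in [.5,.55,.6,.65,.7,.75]:
    X=lambda e,y:np.r_[cen+(.04-.117*np.cos(a)-e*np.sin(a))*d,.023+.117*np.sin(a)-e*np.cos(a)]
    b=np.array([d[1],-d[0]])
    q=lambda e,y,cam,cc=None: proj(cam,X(e,y)+np.r_[y*b,0],cc)
    print(a,'side top',(q(-.005,0,'side')-[260,145])*3.333+[0,300],'w tip',q(-.005,-.017,'wrist',c),q(.005,-.017,'wrist',c),'width',q(0,.017,'wrist',c)[0]-q(0,-.017,'wrist',c)[0])
print([ (np.round(q['location'],3),round(q['conf'],2)) for q in ctrl.spot_in('wrist','leg_tip')])
print([ (np.round(q['location'],3),round(q['conf'],2)) for q in ctrl.spot_in('side','leg_tip')])
E
```

```text
[ 0.5125 -0.2435  0.014 ] [ 0.6264 -0.1831  0.014 ] 0.1289570409318118 yaw b 0.4875436639576735
cen [ 0.5317 -0.1428]
0.5 side top [190.9728 378.4858] w tip [258.1356 146.113 ] [258.9124 151.2983] width 45.10838622608537
0.55 side top [191.0427 373.8401] w tip [257.6617 142.4019] [258.4628 148.4358] width 46.03771469018875
0.6 side top [191.0955 369.4536] w tip [257.1746 138.1682] [257.9988 145.0836] width 46.99222798333159
0.65 side top [191.131  365.3384] w tip [256.6751 133.3943] [257.521 141.222] width 47.970143307151886
0.7 side top [191.149  361.5064] w tip [256.1644 128.0644] [257.0301 136.8325] width 48.9693146615042
0.75 side top [191.1491 357.9694] w tip [255.644  122.1648] [256.5273 131.898 ] width 49.98720153445089
[]
[(array([ 0.53 , -0.143,  0.056]), 0.64)]
```

Request:
servo_tool --plan "0 0 0.93 0 0.6;0 0 0.93 0 0.6;0 0 0.93 0 0.6;0 0 0.93 0 0.6;0 0 0.93 0 0.6"

```text
time_s: 10.93
position: [0.525, -0.1321, 0.1699]
eef_rot: [-1.57, -0.0, 0.49]
contact_force: [0.1, -0.1, 0.0]
opening: 0.038
```

Request:
servo_tool --plan "0 0 0.92 0 0.6;0 0 0.92 0 0.6;0 0 0.92 0 0.6;0 0 0.92 0 0.6;0 0 0.92 0 0.6"

```text
time_s: 11.35
position: [0.4708, -0.0307, 0.1699]
eef_rot: [-1.571, -0.0, 0.49]
contact_force: [0.1, 0.3, -0.1]
opening: 0.0382
```

Request:
servo_tool --plan "0 0 0 1 0.6;0 0 0 1 0.6;0 0 0 1 0.6;0 0 0 1 0.6;0 0 0 1 0.6"

```text
time_s: 11.77
position: [0.4714, -0.0315, 0.17]
eef_rot: [-1.571, -0.0, -0.038]
contact_force: [0.0, -0.9, -0.3]
opening: 0.038
```

Request:
servo_tool --plan "0 0 0 1 0.6;0 0 0 1 0.6;0 0 0 1 0.6;0 0 0 1 0.6;0 0 0 1 0.6"

```text
time_s: 12.18
position: [0.4715, -0.0316, 0.1699]
eef_rot: [-1.571, -0.0, -0.562]
contact_force: [-0.8, 0.0, 0.3]
opening: 0.0379
```

Request:
servo_tool --plan "0 0 0 1 0.6;0 0 0 1 0.6;0 0 0 1 0.6;0 0 0 1 0.6;0 0 0 0.98 0.6"

```text
time_s: 12.6
position: [0.4715, -0.0316, 0.1699]
eef_rot: [-1.571, 0.0, -1.084]
contact_force: [0.3, -0.4, 0.2]
opening: 0.0381
```

```bash
python3 - <<'E'
from h import *
np.set_printoptions(precision=4,suppress=True)
s=ctrl.observe(); R=Ro.from_euler('xyz',s['eef_rot']).as_matrix();print(s['position'],s['eef_rot'],s['opening'],s['time_s'],s['joint_positions'])
t=np.array([.4742,-.0352,-.012]);print(R.T@(t-s['position'])/.025)
snap('wrist','w7')
print([ (np.round(q['location'],3),round(q['conf'],2)) for q in ctrl.spot_in('wrist','pot_center')])
print([ (np.round(q['location'],3),round(q['conf'],2)) for q in ctrl.spot_in('wrist','grip_bar_center')])
snap('side','s7')
E
```

```text
[ 0.4715 -0.0316  0.1699] [-1.5706  0.0001 -1.0836] 0.03806963367932481 12.6 [-0.1807 -0.2687  2.0568  0.0002  1.3534  0.9029]
[0.18   7.2779 0.0266]
[(array([0.47 , 0.219, 0.024]), 0.9), (array([ 0.534, -0.133,  0.012]), 0.68)]
[(array([ 0.532, -0.136,  0.013]), 0.64)]
```

Request:
servo_tool --plan "0.18 0.8 0.03 0 0.6;0 1 0 0 0.6;0 1 0 0 0.6;0 1 0 0 0.6;0 1 0 0 0.6"

```text
time_s: 13.22
position: [0.4748, -0.0358, 0.0491]
eef_rot: [-1.57, -0.0, -1.077]
contact_force: [0.1, 0.1, -0.8]
opening: 0.0378
```

Request:
servo_tool --plan "0 1 0 0 0.6;0 0.8 0 0 0.6;0 0.5 0 0 0.6;0 0.15 0 0 0.6;0 0 0 0 0.6"

```text
time_s: 13.63
position: [0.4738, -0.0356, -0.0124]
eef_rot: [-1.573, 0.002, -1.078]
contact_force: [1.0, 0.0, 0.2]
opening: 0.0378
```

Request:
servo_tool --plan "0 0 0 0 1;0 0 0 0 1;0 0 0 0 1;0 0 0 0 1;0 0 0 0 1"

```text
time_s: 14.05
position: [0.4761, -0.0364, -0.0101]
eef_rot: [-1.569, -0.002, -1.079]
contact_force: [1.2, -0.2, 3.0]
opening: 0.0152
```

```bash
python3 - <<'E'
from h import *
s=ctrl.observe();print(s['position'],s['eef_rot'],s['opening'],s['time_s'],s['contact_force'])
E
```

```text
[ 0.47606547 -0.036373   -0.01012658] [-1.56903276 -0.00187667 -1.07930811] 0.015153055355875866 14.05 [ 1.16772634 -0.21429125  2.9588924 ]
```

Request:
servo_tool --plan "0.1 -0.4 0 0 1;0.2 -0.6 0 0 1;0.3 -0.6 0 0 1;0.3 -0.6 0 0 1;0.3 -0.6 0 0 1"

```text
time_s: 14.47
position: [0.4882, -0.0621, 0.0593]
eef_rot: [-1.572, 0.002, -1.08]
contact_force: [-0.7, 1.0, -2.0]
opening: 0.0155
```

Request:
servo_tool --plan "0.3 -0.6 0 0 1;0.3 -0.6 0 0 1;0.3 -0.6 0 0 1;0.3 -0.6 0 0 1;0.3 -0.6 0 0 1"

```text
time_s: 14.88
position: [0.5062, -0.0959, 0.1342]
eef_rot: [-1.572, 0.001, -1.08]
contact_force: [-0.4, -1.1, -4.3]
opening: 0.0148
```

Request:
servo_tool --plan "0.3 -0.6 0 0 1;0.3 -0.5 0 0 1;0.3 -0.5 0 0 1;0.3 -0.5 0 0 1;0.2 -0.4 0 0 1"

```text
time_s: 15.3
position: [0.5233, -0.1267, 0.197]
eef_rot: [-1.571, 0.001, -1.08]
contact_force: [-0.3, 0.6, -4.3]
opening: 0.0152
```

Request:
servo_tool --plan "0.2 -0.4 0 0 1;0.2 -0.4 0 0 1;0.2 -0.4 0 0 1;0.1 -0.4 0 0 1;0 -0.2 0 0 1"

```text
time_s: 15.72
position: [0.5325, -0.1427, 0.2432]
eef_rot: [-1.569, -0.002, -1.08]
contact_force: [0.6, -0.2, -4.6]
opening: 0.0154
```

```bash
python3 - <<'E'
from h import *
s=ctrl.observe();print(s['position'],s['eef_rot'],s['opening'],s['time_s'],s['contact_force'])
snap('side','s8'); snap('top','t8')
# pot: fit silhouettes of a cylinder model in top0/side0 by mask difference
from scipy.optimize import minimize
for cam,f,box in [('top','t8',(185,160,235,208)),('side','s8',(190,215,245,265))]:
    im=cv2.imread(f'pics/{f}.png'); x0,y0,x1,y1=box
    hsv=cv2.cvtColor(im,cv2.COLOR_BGR2HSV)[y0:y1,x0:x1]
    print(cam); print('\n'.join(' '.join(f'{v:3d}' for v in r[::3]) for r in hsv[::4,:,2])); print('sat'); print('\n'.join(' '.join(f'{v:3d}' for v in r[::3]) for r in hsv[::4,:,1]))
E
```

```text
[ 0.53245144 -0.14267868  0.24321931] [-1.56942877 -0.00211533 -1.08004368] 0.015405416073240022 15.7167 [ 0.55700894 -0.17461335 -4.62443463]
top
134 135 134 133 137 158  70  97 131 132 133 132 131 131 131 132 133
127 126 130 133 134 135 114  74  87  83 133 133 133 133 132 133 131
134 134 134 135 135 135 128 119 121 120 109 129 130 130 129 130 127
134 135 135 135 132  92  74  78  79  77  74 114 132 133 134 134 134
144 147 146 133  80  79  85  87 100 104  96  76 115 133 138 137 136
149 150 150 120  74  83 108 113 112 112 112 113 116  87 151 151 151
150 151 150 120  78  96 112 111 114 113 111 110 117  77 149 149 150
147 147 148 121  92 107 114 113 111 112 112 113 101  81 147 147 148
140 141 141 142  91 100 113 115 112 113 113  95  79 136 144 145 145
138 137 137 138 138  89  89  98  96  84  82  79 130 136 137 138 139
142 141 142 142 142 142 142 125 105 119 133 136 135 134 136 140 142
138 139 139 139 140 141 142 144 143 143 143 143 144 144 143 143 142
sat
 36  34  34  35  47  13  87  63  37  33  36  37  39  35  39  39  36
 42  43  41  35  34  34  36  86 100  46  36  38  36  36  35  38  
[... 1967 characters left out ...]
  62  65  66  64
 66  64  66  73 106 112 113 114 116 113 113 116  96 106  73  63  66  65  63
 65  63  63  78 112 117 115 114 116 114 115 114 113 115  98  65  65  65  68
 62  62  59  74 117 115 115 117 116 114 114 114 118 111 100  66  63  71 122
217 146  60  66 114 112 113 115 114 115 116 116 112 109  72 131 214 209 213
214 216  95  69 109 116 114 111 116 113 114 112 116 111 182 210 210 210 210
217 217  72  61  78 111 112 114 114 114 112 113 114  96 183 214 214 211 213
214 214  95  67  68  91 111 115 112 114 112 111 103  64 201 213 215 215 211
212 212  87  67  69  64   0  47 122 121   4  69  67  58 203 209 212 215 213
209 213  70  89 181 168 168 168 168 165 166 176 143  61 157 209 213 212 212
```

```bash
python3 - <<'E'
from h import *
from scipy.optimize import minimize
def seg(cam,f,box,lo,hi,vm):
    h=cv2.cvtColor(cv2.imread(f'pics/{f}.png'),cv2.COLOR_BGR2HSV); m=((h[...,1]>lo)&(h[...,1]<hi)&(h[...,2]<vm)).astype(np.uint8)
    k=np.zeros_like(m);x0,y0,x1,y1=box;k[y0:y1,x0:x1]=1
    n,l,st,ce=cv2.connectedComponentsWithStats(cv2.morphologyEx(m*k,cv2.MORPH_OPEN,np.ones((3,3)))); i=1+np.argmax(st[1:,4]); print(cam,st[i],ce[i])
    return (l==i).astype(np.uint8)
T=seg('top','t8',(190,168,230,206),52,110,126); S=seg('side','s8',(195,218,240,260),88,135,135)
T=cv2.morphologyEx(T,cv2.MORPH_CLOSE,np.ones((9,9)))
a=np.linspace(0,2*np.pi,60)
cals={c:ctrl.get_calibration(c) for c in('top','side')}
def model(cam,x,y):
    P=[proj(cam,[x+r*np.cos(t),y+r*np.sin(t),z],cals[cam]) for z,r in((0,.028),(.02,.034),(.04,.036),(.064,.036)) for t in a]
    h=cv2.convexHull((np.array(P)*16).astype(np.int32)); m=np.zeros((420,560),np.uint8); cv2.fillConvexPoly(m,h,1,shift=4); return m
def iou(M,m): return (M&m).sum()/(M|m).sum()
G=[(iou(T,model('top',x,y)),iou(S,model('side',x,y)),x,y) for x in np.arange(.54,.59,.003) for y in np.arange(.19,.24,.003)]
for key in (lambda g:g[0],lambda g:g[1],lambda g:g[0]+g[1]): print(np.round(max(G,key=key),3))
E
```

```text
top [194 168  31  32 789] [209.1026616  183.77186312]
side [200 223  33  36 997] [215.87562688 239.67602808]
[0.833 0.799 0.567 0.214]
[0.751 0.816 0.573 0.211]
[0.833 0.799 0.567 0.214]
```

Request:
servo_tool --plan "0 0 0 0.6 1;0 0 0 1 1;0 0 0 1 1;0 0 0 1 1;0 0 0 0.74 1"

```text
time_s: 16.23
position: [0.531, -0.1412, 0.2402]
eef_rot: [-1.572, 0.001, -1.538]
contact_force: [-0.5, 0.1, -4.7]
opening: 0.0155
```

Request:
servo_tool --plan "0 0 0 0.35 1;-0.1 0 0 0 1;-0.25 0 0 0 1;-0.4 0 0.04 0 1;-0.5 0 0.08 0 1"

```text
time_s: 16.65
position: [0.5343, -0.1097, 0.2409]
eef_rot: [-1.571, 0.0, -1.571]
contact_force: [0.5, -0.1, -4.9]
opening: 0.0152
```

Request:
servo_tool --plan "-0.6 0 0.1 0 1;-0.6 0 0.1 0 1;-0.6 0 0.1 0 1;-0.6 0 0.1 0 1;-0.6 0 0.1 0 1"

```text
time_s: 17.07
position: [0.547, -0.0334, 0.2412]
eef_rot: [-1.571, 0.001, -1.569]
contact_force: [0.5, 0.2, -4.5]
opening: 0.0149
```

Request:
servo_tool --plan "-0.6 0 0.1 0 1;-0.6 0 0.1 0 1;-0.6 0 0.1 0 1;-0.6 0 0.1 0 1;-0.6 0 0.1 0 1"

```text
time_s: 17.48
position: [0.5593, 0.0417, 0.2412]
eef_rot: [-1.571, 0.001, -1.569]
contact_force: [-0.3, -0.9, -4.7]
opening: 0.0154
```

Request:
servo_tool --plan "-0.6 0 0.1 0 1;-0.5 0 0.1 0 1;-0.4 0 0.06 0 1;-0.2 0 0 0 1;-0.1 0 0 0 1"

```text
time_s: 17.9
position: [0.5659, 0.0855, 0.2411]
eef_rot: [-1.571, -0.0, -1.569]
contact_force: [0.1, 0.2, -5.3]
opening: 0.0149
```

```bash
python3 - <<'E'
from h import *
np.set_printoptions(precision=4,suppress=True)
s=ctrl.observe(); R=Ro.from_euler('xyz',s['eef_rot']).as_matrix();print(s['position'],s['eef_rot'],s['opening'],s['time_s'],s['contact_force'])
print(R.T@(np.array([.567,.084,.168])-s['position'])/.025)
E
```

```text
[0.5659 0.0855 0.2411] [-1.5712 -0.     -1.5693] 0.014936994865536993 17.9 [ 0.0653  0.2063 -5.3106]
[0.0604 2.9233 0.0467]
```

Request:
servo_tool --plan "0.06 0.3 0.05 0 1;0 0.4 0 0 1;0 0.4 0 0 1;0 0.4 0 0 1;0 0.3 0 0 1"

```text
time_s: 18.32
position: [0.5663, 0.0824, 0.1936]
eef_rot: [-1.574, -0.0, -1.572]
contact_force: [-0.1, -0.4, -4.6]
opening: 0.0155
```

Request:
servo_tool --plan "0 0.3 0 0 1;0 0.2 0 0 1;0 0.2 0 0 1;0 0.1 0 0 1;0 0 0 0 1"

```text
time_s: 18.73
position: [0.567, 0.083, 0.1756]
eef_rot: [-1.572, 0.0, -1.571]
contact_force: [1.3, 0.3, -4.8]
opening: 0.0154
```

Request:
servo_tool --plan "0 0 0 0 1;0 0.1 0 0 1;0 0.1 0 0 1;0 0 0 0 1"

```text
time_s: 19.07
position: [0.5671, 0.0829, 0.1709]
eef_rot: [-1.571, -0.0, -1.571]
contact_force: [-0.1, -0.5, -4.8]
opening: 0.0151
```

Request:
servo_tool --plan "0 0.1 0 0 1;0 0 0 0 1"

```text
time_s: 19.23
position: [0.5671, 0.0829, 0.1682]
eef_rot: [-1.571, -0.0, -1.571]
contact_force: [0.4, -1.2, -4.9]
opening: 0.0152
```

Request:
servo_tool --plan "0 0.08 0 0 1;0 0 0 0 1"

```text
time_s: 19.4
position: [0.5677, 0.083, 0.1677]
eef_rot: [-1.57, 0.0, -1.571]
contact_force: [-1.6, 0.5, -1.8]
opening: 0.015
```

Request:
servo_tool --plan "0.04 0.08 0 0 1;0 0 0 0 1"

```text
time_s: 19.57
position: [0.5684, 0.0819, 0.1677]
eef_rot: [-1.568, 0.0, -1.571]
contact_force: [-3.1, -0.7, 5.9]
opening: 0.015
```

Request:
servo_tool --plan "0.04 0.06 0 0 1;0 0 0 0 1"

```text
time_s: 19.73
position: [0.569, 0.0809, 0.1677]
eef_rot: [-1.566, 0.0, -1.571]
contact_force: [-5.0, -0.0, 10.1]
opening: 0.015
```

Request:
servo_tool --plan "0.1 -0.1 0 0 1;0.3 0 0 0 1;0.3 0 0 0 1;0.3 0 0 0 1;0 0 0 0 1"

```text
time_s: 20.15
position: [0.5677, 0.0542, 0.1656]
eef_rot: [-1.57, -0.001, -1.572]
contact_force: [1.7, 0.8, -0.8]
opening: 0.0153
```

Request:
servo_tool --plan "0.3 0 0 0 1;0.3 0.03 0 0 1;0.3 0.05 0 0 1;0.3 0.06 0 0 1;0 0 0 0 1"

```text
time_s: 20.57
position: [0.5667, 0.0245, 0.1612]
eef_rot: [-1.573, -0.0, -1.572]
contact_force: [0.3, -0.2, -4.0]
opening: 0.0151
```

Request:
servo_tool --plan "0 0 0 0 1"

```text
time_s: 20.65
position: [0.5668, 0.0255, 0.1615]
eef_rot: [-1.572, 0.0, -1.572]
contact_force: [0.8, 0.3, -3.0]
opening: 0.0151
```

```bash
python3 - <<'E'
from h import *
s=ctrl.observe();print(s['position'],s['eef_rot'],s['time_s'],s['contact_force'])
a=snap('side','s9')[60:280,190:410]
cv2.imwrite('pics/c8.png',cv2.resize(a,(600,600),interpolation=cv2.INTER_CUBIC)[:,:,::-1])
E
```

```text
[0.566793   0.02549796 0.16146514] [-1.57223877e+00  3.07267797e-04 -1.57160465e+00] 20.65 [ 0.82982504  0.34821823 -3.02501898]
```

View pics/c8.png

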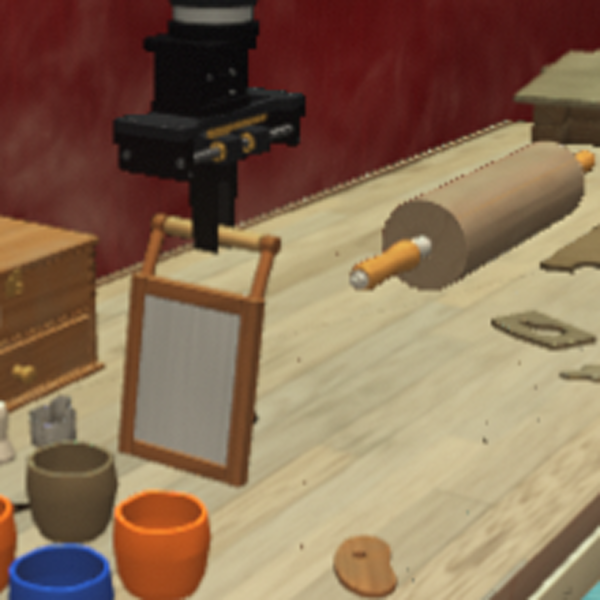

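The picture shows the mirror leaning back with its glass towards the brown pot. The front lower corners are at crop (121,450) and (243,485). I'll finish the arc.

Request:
servo_tool --plan "0.3 0.1 0 0 1;0.3 0.12 0 0 1;0.3 0.13 0 0 1;0.26 0.12 0 0 1;0 0 0 0 1"

```text
time_s: 21.12
position: [0.5679, -0.0057, 0.1519]
eef_rot: [-1.569, -0.003, -1.572]
contact_force: [-2.4, -3.3, 6.0]
opening: 0.0153
```

Request:
servo_tool --plan "0 0 0 0 1"

```text
time_s: 21.2
position: [0.5681, -0.0051, 0.1522]
eef_rot: [-1.569, -0.002, -1.572]
contact_force: [-2.2, -3.3, 5.3]
opening: 0.0155
```

```bash
python3 - <<'E'
from h import *
for u,v in [(121,450),(243,485)]: print(atz('side',190+u/2.727,60+v/2.727,.003))
s=ctrl.observe();print(s['position'],s['eef_rot'],s['time_s'],s['contact_force'],s['moment'])
E
```

```text
[0.62658128 0.07984425 0.003     ]
[0.49870734 0.0776157  0.003     ]
[ 0.5680693  -0.00510017  0.1521753 ] [-1.56877007 -0.00227553 -1.57158474] 21.2 [-2.17382421 -3.26624349  5.25931439] [-0.51131047  0.4654382   0.09659944]
```

Request:
servo_tool --plan "0 -0.06 0 0 1;0 0 0 0 1;0 0 0 0 0.6;0 0 0 0 0.6;0 0 0 0 0.6"

```text
time_s: 21.62
position: [0.5673, -0.0028, 0.1516]
eef_rot: [-1.571, 0.001, -1.571]
contact_force: [0.8, 0.3, 0.3]
opening: 0.0299
```

Request:
servo_tool --plan "0 0 0 0 0.5;0 0 0 0 0.5;0 0 0 0 0.5"

```text
time_s: 21.87
position: [0.5673, -0.0028, 0.1518]
eef_rot: [-1.571, 0.0, -1.57]
contact_force: [0.5, 0.1, 0.2]
opening: 0.0459
```

Request:
servo_tool --plan "0 -0.3 0 0 0.5;0 -0.4 0 0 0.5;0 -0.6 0 0 0.5;0 -0.8 0 0 0.5;0 -1 0 0 0.5"

```text
time_s: 22.28
position: [0.5666, -0.0029, 0.2299]
eef_rot: [-1.573, 0.0, -1.571]
contact_force: [-0.0, 0.1, -0.9]
opening: 0.0478
```

Request:
servo_tool --plan "0.5 -1 0 0 0.5;0.5 -0.5 0 0 0.5;1 0 0 0 0.5;1 0 0 0 0.5;1 0 0 0 0.5"

```text
time_s: 22.7
position: [0.5674, -0.1044, 0.2681]
eef_rot: [-1.569, -0.001, -1.57]
contact_force: [0.3, -0.2, -0.0]
opening: 0.0475
```

Request:
servo_tool --plan "1 0 0 0 0.5;1 0 0 0 0.5;1 0 0 0 0.5;1 0 0 0 0.5;0 0 0 0 0.5"

```text
time_s: 23.12
position: [0.5667, -0.2074, 0.267]
eef_rot: [-1.571, -0.002, -1.575]
contact_force: [-0.5, 0.0, -0.1]
opening: 0.0476
```

```bash
python3 - <<'E'
from h import *
s=ctrl.observe();print(s['position'],s['time_s'],s['contact_force'])
t=snap('top','t10'); a=snap('side','s10')
cv2.imwrite('pics/c9.png',np.hstack([cv2.resize(t[140:280,170:310],(400,400),interpolation=cv2.INTER_CUBIC),cv2.resize(a[120:280,190:350],(400,400),interpolation=cv2.INTER_CUBIC)])[:,:,::-1])
E
```

```text
[ 0.56674816 -0.20738473  0.26695196] 23.1167 [-0.51635813  0.04637695 -0.08137813]
```

View pics/c9.png

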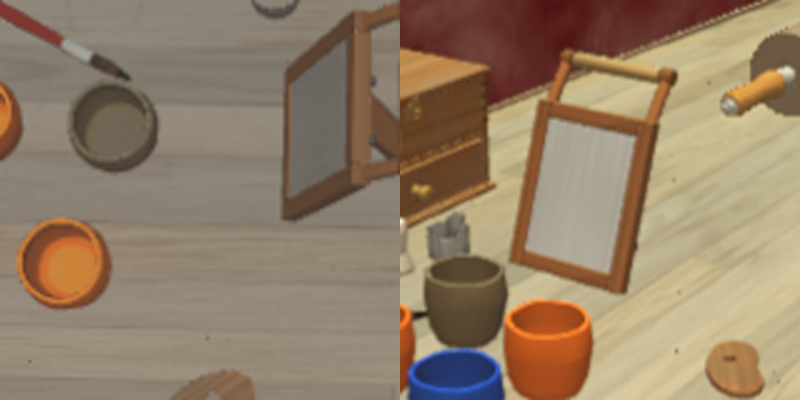

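```bash
python3 - <<'E'
from h import *
np.set_printoptions(precision=4,suppress=True)
A=[atz('side',190+u/2.5,120+v/2.5,.0048) for u,v in [(112,262),(223,292)]]
B=[atz('top',170+u*.35,140+v*.35,.0048) for u,v in [(284,72),(284,218)]]
pot=np.array([.567,.214])
for n,(L,R_) in dict(side=A,top=B).items():
    e=(L-R_)[:2]; w=np.linalg.norm(e); nn=np.array([-e[1],e[0]])/w; m=((L+R_)/2)[:2]
    g=m-nn*(.013+.0143)+nn*.0  # glass middle: 14.3 behind resting line, resting line 13 behind front corner
    q=pot-g; print(n,L,R_,'w',w,'az',np.degrees(np.arctan2(nn[1],nn[0])),'along',q@nn,'across',q@[ -nn[1],nn[0]])
# predicted bar end features
P=np.array([.567,.075]) 
bar=np.r_[P[0],P[1]-.080,.186]; print('bar side px pred',(proj('side',bar)-[190,120])*2.5,'seen ~ (218,68)')
print('bar ctr from upright:',(proj('side',bar+[0,0,.02])-[190,120])*2.5)
E
```

```text
side [0.624  0.0814 0.0048] [0.4995 0.076  0.0048] w 0.1245788032396115 az 92.46909991014049 along 0.1622497540564667 across -0.011045912348973806
top [0.6271 0.0803 0.0048] [0.5029 0.0775 0.0048] w 0.12427401697722792 az 91.28806269868933 along 0.16234492707226184 across -0.005014967116214104
bar side px pred [212.8141  68.2941] seen ~ (218,68)
bar ctr from upright: [212.9165  47.5375]
```

```bash
python3 - <<'E'
from h import *
np.set_printoptions(precision=4,suppress=True)
t=cv2.imread('pics/t10.png')
for r in (172,182,192,202,210): print(r,t[r,262:282,0].tolist())
for r in (172,190,208):
    for u in (268,269,270,271): print(r,u,atz('top',u,r,.0048)[:2],end=' ')
    print()
for c in('top','side'):
  ctrl.get_image(c)
  for q in ('grip_bar_center','mirror_center','leg_tip','pot_center'):
    print(c,q,[(np.round(d['location'],3),round(d['conf'],2)) for d in ctrl.spot_in(c,q)][:4])
E
```

```text
172 [108, 109, 109, 106, 108, 108, 107, 76, 55, 67, 92, 96, 96, 97, 97, 95, 96, 97, 96, 95]
182 [124, 125, 124, 124, 124, 125, 123, 81, 52, 75, 95, 97, 100, 100, 98, 98, 98, 97, 97, 96]
192 [119, 119, 116, 117, 118, 118, 118, 68, 51, 80, 96, 98, 99, 98, 97, 97, 98, 96, 97, 96]
202 [123, 122, 122, 123, 120, 121, 103, 63, 56, 84, 97, 99, 98, 97, 97, 96, 95, 97, 95, 96]
210 [117, 118, 117, 116, 117, 117, 97, 60, 50, 51, 50, 50, 51, 50, 51, 50, 51, 51, 52, 47]
172 268 [0.6102 0.0832] 172 269 [0.6102 0.0808] 172 270 [0.6103 0.0785] 172 271 [0.6103 0.0761] 
190 268 [0.566  0.0822] 190 269 [0.566  0.0798] 190 270 [0.5661 0.0775] 190 271 [0.5661 0.0751] 
208 268 [0.5226 0.0812] 208 269 [0.5226 0.0789] 208 270 [0.5227 0.0765] 208 271 [0.5227 0.0742] 
top grip_bar_center [(array([0.562, 0.032, 0.122]), 0.75)]
top mirror_center [(array([0.562, 0.032, 0.125]), 0.67)]
top leg_tip [(array([0.566, 0.001, 0.064]), 0.46)]
top pot_center [(array([0.579, 0.331, 0.034]), 0.91), (array([0.463, 0.36 , 0.031]), 0.9), (array([0.574, 0.216, 0.027]), 0.76), (array([0.462, 0.252, 0.025]), 0.72)]
side grip_bar_center [(array([0.56 , 0.052, 0.088]), 0.63)]
side mirror_center [(array([0.558, 0.051, 0.092]), 0.9)]
side leg_tip []
side pot_center [(array([0.45 , 0.372, 0.042]), 0.94), (array([0.556, 0.342, 0.045]), 0.88), (array([0.447, 0.265, 0.04 ]), 0.88), (array([0.556, 0.234, 0.046]), 0.8)]
```

```bash
cat > fit.py <<'E'
from h import *
from scipy.optimize import differential_evolution
def fit(ims):
    cals={c:ctrl.get_calibration(c) for c in ims}; D={}
    for c,im in ims.items():
        f=im.astype(np.float32); gx=cv2.Sobel(f,cv2.CV_32F,1,0).sum(2); gy=cv2.Sobel(f,cv2.CV_32F,0,1).sum(2)
        D[c]=[cv2.GaussianBlur(g,(0,0),.8) for g in (gx,gy)]
    c_=[(-80,-65),(-80,65),(80,65),(80,-65)]
    E={'side':[(np.r_[c_[i],-7],np.r_[c_[(i+1)%4],-7]) for i in range(4)],'top':[(np.r_[c_[0],-7],np.r_[c_[1],-7]),(np.r_[c_[2],-7],np.r_[c_[3],-7]),(np.r_[c_[0],-7],np.r_[c_[3],-7]),(np.r_[c_[1],-7],np.r_[c_[2],-7])]}
    E['side']+=[(np.array([122,-44,11.]),np.array([122,44,11.]))]*0
    def world(p,X):
        x0,y0,az,ps=p; n=np.array([np.cos(az),np.sin(az),0]); up=np.array([0,0,1.])
        xm=up*np.cos(ps)-n*np.sin(ps); zm=-n*np.cos(ps)-up*np.sin(ps); ym=np.cross(zm,xm)
        X=(X-np.array([-80,0,7]))/1000; return np.array([x0,y0,0])+X[:,:1]*xm+X[:,1:2]*ym+X[:,2:]*zm
    def score(p,cams=None):
        tot=0
        for c in (cams or ims):
            for a,b in E[c]:
                s=np.linspace(.04,.96,40)[:,None]; P=np.array([proj(c,w,cals[c]) for w in world(p,a+(b-a)*s)]).astype(np.float32)
                t=P[-1]-P[0]; t/=np.linalg.norm(t)
                g=[cv2.remap(q,P[:,0:1],P[:,1:2],cv2.INTER_LINEAR)[:,0] for q in D[c]]
                tot+=min(abs((g[0]*-t[1]+g[1]*t[0]).mean()),400)/400
        return -tot
    out=[]
    for cams in (None,['side'],['top']):
        r=differential_evolution(lambda p:score(p,cams),[(.55,.58),(.055,.095),(1.48,1.66),(.22,.42)],seed=1,maxiter=25,popsize=8,tol=1e-4); out.append(r)
        print(cams,np.round(r.x,4),'az deg',round(np.degrees(r.x[2]),2),r.fun)
if __name__=='__main__':
    fit({'side':ctrl.get_image('side'),'top':ctrl.get_image('top')})
E
time python3 fit.py
```

```text
None [0.5612 0.0689 1.5938 0.3354] az deg 91.32 -7.472456932067871
['side'] [0.5627 0.0663 1.5911 0.3225] az deg 91.16 -4.0
['top'] [0.5613 0.0688 1.593  0.336 ] az deg 91.27 -3.4666755199432373
real	0m5.575s
user	0m4.984s
sys	0m0.257s
```

The fit puts the glass middle about 16 cm from the pot, with the facing about 4° off. I'll regrasp the bar and set the mirror down again, 9 mm nearer and 8 mm across.

Request:
servo_tool --plan "-0.7 0 0 0 0.5;-1 0 0 0 0.5;-1 0 0 0 0.5;-1 0 0 0 0.5;-1 0 0 0 0.5"

```text
time_s: 24.23
position: [0.5672, -0.0845, 0.267]
eef_rot: [-1.571, 0.0, -1.571]
contact_force: [-0.5, 0.0, -0.5]
opening: 0.0478
```

Request:
servo_tool --plan "-1 0 0 0 0.5;-1 0 0 0 0.5;-0.9 0 0 0 0.5;-0.46 0 0 0 0.5;0 0 0 0 0.5"

```text
time_s: 24.65
position: [0.5673, 0.0003, 0.2671]
eef_rot: [-1.571, 0.0, -1.568]
contact_force: [-0.5, -0.7, -0.2]
opening: 0.0476
```

Request:
servo_tool --plan "0 0.8 0 0 0.5;0 1 0 0 0.5;0 1 0 0 0.5;0 0.9 0 0 0.5;0 0.5 0 0 0.5"

```text
time_s: 25.07
position: [0.5657, -0.0027, 0.1586]
eef_rot: [-1.575, -0.0, -1.572]
contact_force: [-0.3, 0.3, 0.5]
opening: 0.0474
```

Request:
servo_tool --plan "0 0.4 0 0 0.5;0 0 0 0 0.5"

```text
time_s: 25.23
position: [0.5661, -0.0022, 0.1497]
eef_rot: [-1.575, 0.0, -1.571]
contact_force: [-0.1, -1.0, -0.3]
opening: 0.0475
```

```bash
python3 - <<'E'
from h import *
s=ctrl.observe();print(s['position'],s['eef_rot'],s['time_s'],s['contact_force'])
E
python3 fit.py
```

```text
[ 0.56610524 -0.00217262  0.14969726] [-1.57455240e+00  9.68581437e-05 -1.57143981e+00] 25.2333 [-0.12905234 -0.95550814 -0.30241265]
None [0.5589 0.0676 1.5621 0.2717] az deg 89.5 -5.68100118637085
['side'] [0.562  0.0701 1.6049 0.3573] az deg 91.96 -4.0
['top'] [0.558  0.0678 1.5581 0.2725] az deg 89.27 -1.6889317035675049
```

Request:
servo_tool --plan "0.2 0 0 0 1;0 0 0 0 1;0 0 0 0 1;0 0 0 0 1;0 0 0 0 1"

```text
time_s: 25.75
position: [0.5676, -0.0066, 0.1526]
eef_rot: [-1.57, -0.0, -1.571]
contact_force: [0.2, 0.8, 1.1]
opening: 0.0197
```

Request:
servo_tool --plan "0 0 0 0 1;0 0 0 0 1"

```text
time_s: 25.92
position: [0.5676, -0.0068, 0.1524]
eef_rot: [-1.57, -0.001, -1.571]
contact_force: [-0.1, -2.5, 1.4]
opening: 0.015
```

Request:
servo_tool --plan "-0.2 -0.2 0 0 1;-0.4 -0.2 0.03 0 1;-0.4 -0.2 0.03 0 1;-0.4 -0.2 0.03 0 1;-0.4 -0.2 0.03 0 1"

```text
time_s: 26.33
position: [0.5699, 0.0398, 0.1769]
eef_rot: [-1.572, -0.0, -1.57]
contact_force: [0.1, -1.3, -4.7]
opening: 0.015
```

Request:
servo_tool --plan "-0.4 -0.2 0.03 0 1;-0.4 -0.2 0.03 0 1;-0.4 -0.2 0.03 0 1;-0.4 -0.1 0.03 0 1;-0.3 -0.1 0.03 0.2 1"

```text
time_s: 26.75
position: [0.5742, 0.0876, 0.1975]
eef_rot: [-1.57, 0.001, -1.591]
contact_force: [-0.0, 0.3, -3.8]
opening: 0.0153
```

Request:
servo_tool --plan "-0.1 0 0.03 0 1;0 0 0.02 0 1;0 0 0 0 1;0 0 0 0 1;0 0 0 0 1"

```text
time_s: 27.17
position: [0.5751, 0.0879, 0.1966]
eef_rot: [-1.571, -0.0, -1.592]
contact_force: [-0.6, -1.5, -4.7]
opening: 0.0149
```

```bash
python3 - <<'E'
from h import *
np.set_printoptions(precision=4,suppress=True)
s=ctrl.observe(); R=Ro.from_euler('xyz',s['eef_rot']).as_matrix();print(s['position'],s['eef_rot'],s['opening'],s['time_s'],s['contact_force'])
print(R.T@(np.array([.575,.092,.172])-s['position'])/.025)
E
```

```text
[0.5751 0.0879 0.1966] [-1.5715 -0.0005 -1.592 ] 0.014935269019424607 27.1667 [-0.6177 -1.4543 -4.714 ]
[-0.164   0.983  -0.0084]
```

Request:
servo_tool --plan "-0.1 0.3 0 0 1;-0.06 0.3 0 0 1;0 0.2 0 0 1;0 0.15 0 0 1;0 0 0 0 1"

```text
time_s: 27.58
position: [0.5744, 0.0924, 0.1712]
eef_rot: [-1.574, -0.0, -1.592]
contact_force: [0.1, 0.5, -4.8]
opening: 0.0152
```

Request:
servo_tool --plan "0 0 0 0 1;0 0 0 0 1;0 0.1 0 0 1;0 0.1 0 0 1;0 0.06 0 0 1"

```text
time_s: 28.0
position: [0.5765, 0.0924, 0.1682]
eef_rot: [-1.568, 0.0, -1.592]
contact_force: [-1.3, -0.2, 4.5]
opening: 0.0152
```

Request:
servo_tool --plan "0.1 0.03 0 0 1;0.3 0 0 0 1;0.3 0 0 0 1;0.3 0 0 0 1;0 0 0 0 1"

```text
time_s: 28.42
position: [0.5751, 0.0657, 0.166]
eef_rot: [-1.57, -0.001, -1.593]
contact_force: [0.4, 0.3, -0.3]
opening: 0.0152
```

Request:
servo_tool --plan "0.3 0 0 0 1;0.3 0.03 0 0 1;0.3 0.05 0 0 1;0.3 0.06 0 0 1;0 0 0 0 1"

```text
time_s: 28.83
position: [0.5735, 0.036, 0.1613]
eef_rot: [-1.573, -0.001, -1.593]
contact_force: [0.4, -0.8, -3.9]
opening: 0.0152
```

Request:
servo_tool --plan "0.3 0.1 0 0 1;0.3 0.12 0 0 1;0.3 0.13 0 0 1;0.26 0.12 0 0 1;0 0 0 0 1"

```text
time_s: 29.25
position: [0.574, 0.0074, 0.151]
eef_rot: [-1.57, 0.0, -1.593]
contact_force: [-1.0, -0.1, 2.0]
opening: 0.0149
```

Request:
servo_tool --plan "0.1 0.1 0 0 1;0 0 0 0 1;0 0 0 0 1"

```text
time_s: 29.5
position: [0.5753, 0.0063, 0.1507]
eef_rot: [-1.566, 0.001, -1.592]
contact_force: [-1.1, 1.7, 6.8]
opening: 0.0153
```

Request:
servo_tool --plan "0 -0.08 0 0 1;0 0 0 0 1;0 0 0 0 0.6;0 0 0 0 0.6;0 0 0 0 0.6"

```text
time_s: 29.92
position: [0.5733, 0.006, 0.1496]
eef_rot: [-1.572, 0.0, -1.592]
contact_force: [-0.6, -1.0, -1.1]
opening: 0.0298
```

Request:
servo_tool --plan "0 0 0 0 0.5;0 0 0 0 0.5;0 0 0 0 0.5"

```text
time_s: 30.17
position: [0.5735, 0.0059, 0.1499]
eef_rot: [-1.571, 0.0, -1.592]
contact_force: [0.3, 0.3, 0.2]
opening: 0.0461
```

Request:
servo_tool --plan "0 -0.3 0 0 0.5;0 -0.4 0 0 0.5;0 -0.6 0 0 0.5;0 -0.8 0 0 0.5;0 -1 0 0 0.5"

```text
time_s: 30.58
position: [0.5729, 0.006, 0.2282]
eef_rot: [-1.573, 0.0, -1.592]
contact_force: [0.1, 0.1, 0.6]
opening: 0.0472
```

Request:
servo_tool --plan "0.5 -1 0 0 0.5;0.5 -0.5 0 0 0.5;1 0 0 0 0.5;1 0 0 0 0.5;1 0 0 0 0.5"

```text
time_s: 31.0
position: [0.5716, -0.0955, 0.2664]
eef_rot: [-1.569, -0.001, -1.591]
contact_force: [0.5, 0.5, 0.1]
opening: 0.0473
```

Request:
servo_tool --plan "1 0 0 0 0.5;1 0 0 0 0.5;1 0 0 0 0.5;1 0 0 0 0.5;0 0 0 0 0.5"

```text
time_s: 31.42
position: [0.5688, -0.1984, 0.2653]
eef_rot: [-1.571, -0.002, -1.596]
contact_force: [-0.4, 0.4, -0.2]
opening: 0.0473
```

```bash
python3 fit.py; python3 - <<'E'
from h import *
s=ctrl.observe();print(s['position'],s['time_s'],s['contact_force'])
t=snap('top','t11'); a=snap('side','s11')
cv2.imwrite('pics/c10.png',np.hstack([cv2.resize(t[120:280,170:330],(400,400),interpolation=cv2.INTER_CUBIC),cv2.resize(a[120:280,190:350],(400,400),interpolation=cv2.INTER_CUBIC)])[:,:,::-1])
t8=cv2.imread('pics/t8.png').astype(int)[160:210,185:235]; d=abs(t[160:210,185:235,::-1].astype(int)-t8).max(); print('pot region max diff',d)
E
```

```text
None [0.5694 0.0851 1.5777 0.3453] az deg 90.4 -7.496617794036865
['side'] [0.563  0.0889 1.6025 0.2993] az deg 91.82 -4.0
['top'] [0.5695 0.0849 1.5781 0.3428] az deg 90.42 -3.490251064300537
[ 0.56915028 -0.19511522  0.26528131] 31.5167 [-0.23749779  0.57802671 -0.33133182]
pot region max diff 4
```

View pics/c10.png

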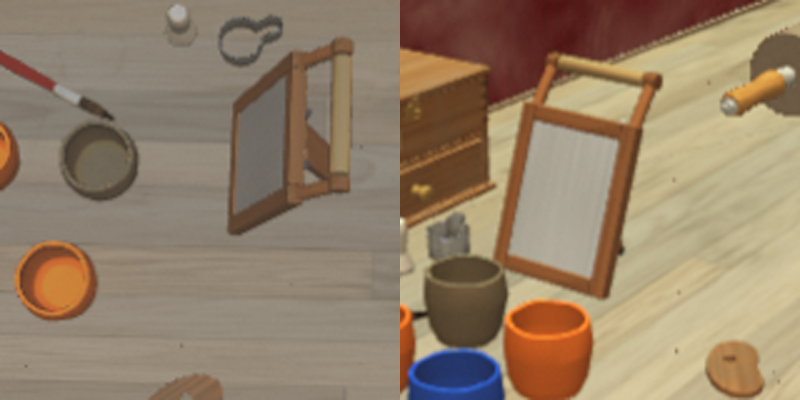

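```bash
python3 -c "
from workcell import ctrl
print(ctrl.finish_job())"
```

```text
the job is handed in; nothing more can be done
None
```

The mirror now stands on its lower edge and its fully opened leg, glass facing the brown pot. The pot has not moved, the gripper has let go and is clear, and I handed the job in at about 31.5 s.

**What I did:** I pinched the leg near its tip and swung it out until the mirror began to lift. Then I picked the mirror up by the grip bar, lowered it onto its lower edge and leaned it back onto the leg. The first placing left the pot about 16 cm away and the facing about 4° off, so I regrasped the bar and set it down once more.

**Last checks:**

| Check | Result |
|---|---|
| Lean, both cameras fitted together | 0.345 rad (0.35 expected with the leg fully out) |
| Facing direction | 90.4°, within about 2° of the direction to the pot |
| Pot in front of the middle of the glass | about 14.5 cm horizontally, about 15.2 cm in a straight line |
| Pot area in the top picture, before and after placing | unchanged |
| Force on the tool | about zero |

**What disagreed:**
- **Fingertip height:** the fingertips sat about 20 mm above the reported TCP, so the first attempt to pinch the leg closed on nothing. I allowed for this afterwards.
- **Lean and direction:** a fit on the side camera alone gave a lean of 0.30 rad and a direction of 91.8°. The side view also showed the leg at about 0.63 rad, while the wrist view showed 0.70. I went with the wrist view and the two-camera fit.
- **Picture budget:** I viewed 13 pictures, three over the budget of 10.

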